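Raise the air regulator by four clicks

ROBOT

A 6-joint arm with a two-finger parallel gripper is mounted at the origin on a cart in front of the work surface, level with it; the furniture and walls round the work are solid. World frame = base frame: x ahead of the robot, y to its left, z up, the work surface at z = 0. Lengths are in m, angles in rad, forces in N, time in s.
With the tool pointing down it reaches from about 0.325 to 0.925 m from the base axis. Payload 3.1 kg.
Tool frame: the origin (TCP) lies midway between the tips of the shut fingers; the grasp point (between the pads) lies 19 mm behind it; z points along the fingers, y is the line along which they close (so a half turn about z gives the same grasp; the last joint's range is limited). The gripper opens to 85 mm and grips with 20 to 120 N. Pads are 22 mm wide; open, the fingers measure 114 mm over their backs; the gripper's body (76 mm by 85 mm) begins 54 mm behind the grasp point. The pads swing forward as they close: fully open they stand 13 mm farther back than shut.
Start: joints at [-1.359, 0.217, 1.613, -0, 1.311, -0.112], TCP at [0.199, -0.593, 0.211] pointing down, gripper open.
Joint ranges: [-2.75, 2.75], [-0.78, 2.1], [0.31, 2.55], [-1.13, 4.27], [0.13, 2.63], [-2.58, 2.58]. Speed limits (rad/s): [2.79, 2.79, 3.14, 3.14, 3.14, 3.14].

INTERFACE

Orientations are given as a rotation vector (axis times angle).
In Python, from station import manip, optics, finish_job gives the robot as it stands.
- The arm moves only by the tool carry_out, never from a script. Its argument "rows" is a list of rows, each an object with "rot": the turn, a rotation vector about the tool's x, y, z scaled (see below), a list of three; "travel": the shift along the tool's x, y, z scaled (see below), a list of three; "claw": the opening in per cent of the stroke, from 0 (shut) to 100 (fully open). In form: [{"rot": [ax, ay, az], "travel": [x, y, z], "claw": claw}, ...]. A call has 1 to 12 rows; each row shifts and turns the commanded pose from where the row before left it, along the tool's axes as they then stand; what a row does not reach is not made up. The controller multiplies each number of a shift by 0.03 m and each number of a turn by 180 degrees. A row lasts 1/12 s, in which the tool goes at most 41.7 mm and 7.16 degrees, less where a joint would pass 70% of its speed; a pose out of reach is approached as far as the arm can. A call with a number of a shift or a turn outside -1 to 1 is refused whole. A call with a gripper value outside its range is refused whole. The fingers move at their own pace and stop on an object; "squeeze" is the grip in N (left out, the last holds). Time passes only in rows, so rows that do not move let the fingers close. It gives the time, the measured TCP pose, the force, the opening and the grip force at its end, in the units of the state.
- manip.read_state(): the state, without advancing time (a new reading comes with each control period).
- optics.capture(name): name is "side" or "top" or "wrist"; returns a dict with "frame" (400x640x3 uint8, red, green, blue), "z_map" (400x640 float32, m along the optical axis (not along the pixel's ray), 0 where there is no reading), "K" (3x3 intrinsics, pixels), "extrinsics" (4x4, takes a point from camera to world coordinates); the wrist camera has in their place "T_tool_cam" (4x4, takes a point from camera to tool coordinates, whose origin is the TCP and whose axes are the flange's). Camera axes: x right, y down, z forward; pixel columns grow to the right and rows downward; lengths in m; the calibration is good to about 2 mm. A picture is of the moment at which its call begins: read the wrist's pose just before it.
- finish_job(): hands the job in; it is judged then, once.
The state is a dict: "time_s": time; "q": joint angles; "qd": joint speeds; "tau": joint torques, N m; "tcp_pos": TCP position; "ee_rot": TCP orientation; "contact_force": force on the tool from outside, world axes, zero at the start; "wrist_torque": the same for the moment, N m; "finger_gap": opening from 0.0 (shut) to 1.0 (fully open); "grasp_force": force on a finger pad.
Only numpy, scipy, OpenCV 4.12 (cv2) and the standard library are available. Lean on these libraries where they do the work, as an engineer would, in place of code of your own. Each camera call takes 0.05 s, during which the arm holds its last target. There are 200 camera calls.

TASK

The air scribe needs a little more pressure: with a fingertip, push the raised metal bar of the black click-stop dial on top of the grey air regulator round clockwise (seen from above) by exactly four clicks from where it stands, and leave it resting in that fourth click with the hand clear. Push gently; do not go past the fourth click, and do not click it the other way from where it started. Nothing is to be pinched or lifted, and the stamp, bottle, tape roll and sanding block standing round it stay where they are.

Things in the scene. Friction and masses are not known exactly. Their poses are not given: they have to be found in the camera images.
- regulator: grey metal box 130 x 130 mm, top face 55 mm above the bench, on a 160 x 130 x 6 mm steel plate, screwed to the bench; a round gauge sticks out of its front (-x) face, two brass unions out of its back. Origin at the centre of its underside; x points from the gauge side to the unions, z up
- dial_seat: fixed aluminium collar, 120 mm across and 4 mm thick, on the centre of the regulator's top, with 12 dark marks 30 degrees apart, one for each click position; it carries the dial. It may be mounted at any angle. Origin at the centre of its underside, z up
- dial_axis (a point): point on the dial's upright turning axis at the upper face of its disc, 71 mm above the bench. The dial is a black disc 96 mm across (its face is flat but for the bar)
- dial_bar (a point): middle of the top of the dial's one raised bar, 97 mm above the bench; it goes round with the dial. The bar is radial, from 11 to 47 mm from the axis, 10 mm thick, and stands 26 mm above the disc, in bare aluminium, with upright sides and a dark line along its top; nothing else stands on the disc
- dial (a joint): turn of the dial in rad from where it stood at the start (0 at the start), growing clockwise seen from above. It clicks every 30 degrees (0.5236 rad): resistance rises to about 0.14 to 0.22 N m a quarter of a click pitch (7.5 degrees) past each rest position, vanishes half way, and the dial then snaps forward by itself into the next rest position and stays there. Stops only at -3.0 and 3.6 rad
- brass_stamp: small turned brass-coloured hand stamp standing upright, 27 mm across the foot, 45 mm high, loose; origin at the centre of its underside
- resin_bottle: yellow-orange bottle with red cap, 52 mm across, 105 mm high, loose; origin at the centre of its underside
- tape_roll_2: roll of cream masking tape lying flat, about 100 mm across, 20 mm high, loose; origin at the centre of its underside
- sanding_block: black and grey sanding block, 36 x 72 x 26 mm, loose; origin at the centre of its underside

How it is judged:
By the outcome, as a careful person would: the job done as asked, in the order asked, and still so for the second after the job is handed in, with the robot touching nothing.
It also fails if it takes over 54 s, if anything falls off the work surface, if the arm or the gripper's body presses on something with over 40 N, if the wrist force passes 120 N, or if a joint passes its speed limit or range.

## Working session

There is one attempt and no reset: what is moved stays moved. The work goes in short steps, Python scripts to look and compute and a tool call to move; the robot and the scene stay as the last step left them, time stands still between calls to the robot, and variables do not carry over. Pictures are saved under pics/ and viewed, at most 10 in all, crops included, and the job is handed in when it is done.

Besides the shell and the picture viewer there is one more tool, called after ">>>" by a JSON object that holds its "method" and its "body". carry_out: Moves the arm, as the interface text tells. Its arguments: {"type":"object","properties":{"rows":{"type":"array"},"squeeze":{"type":"number"}},"required":["rows"]}

```bash
mkdir -p pics; python3 - <<'E'
from station import manip, optics
import cv2, numpy as np
s=manip.read_state(); print({k:np.round(v,3) for k,v in s.items()})
for n in("top","side"):
    c=optics.capture(n); cv2.imwrite(f"pics/{n}0.png",c["frame"][:,:,::-1]); np.savez(f"{n}0.npz",**c)
    print(n,c["K"].tolist(),np.round(c["extrinsics"],3).tolist())
E
```

```text
{'time_s': np.float64(0.0), 'q': array([-1.359,  0.218,  1.615,  0.   ,  1.311, -0.112]), 'qd': array([-0.   ,  0.001,  0.001, -0.001,  0.001,  0.   ]), 'tau': array([ 1.0000e-03, -3.9684e+01, -3.0385e+01, -0.0000e+00,  1.0000e-02,
        0.0000e+00]), 'tcp_pos': array([ 0.199, -0.592,  0.209]), 'ee_rot': array([-3.098, -0.506,  0.   ]), 'contact_force': array([ 0.167, -0.721, -0.142]), 'wrist_torque': array([0.033, 0.024, 0.001]), 'grasp_force': np.float64(0.0), 'finger_gap': np.float64(0.998)}
top [[434.2949884004287, 0.0, 328.05191764600613], [0.0, 434.2949884004287, 196.3546059219307], [0.0, 0.0, 1.0]] [[-0.009, -0.996, 0.094, 0.445], [-1.0, 0.009, -0.004, 0.081], [0.004, -0.094, -0.996, 1.063], [0.0, 0.0, 0.0, 1.0]]
side [[439.4564589154824, 0.0, 317.0922784954242], [0.0, 439.4564589154824, 198.37226827938346], [0.0, 0.0, 1.0]] [[-0.902, -0.162, 0.4, 0.183], [-0.431, 0.326, -0.841, 0.849], [0.006, -0.931, -0.364, 0.446], [0.0, 0.0, 0.0, 1.0]]
```

View pics/top0.png

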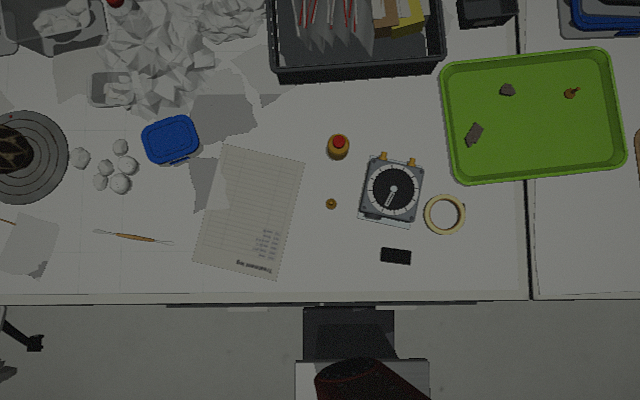

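View pics/side0.png

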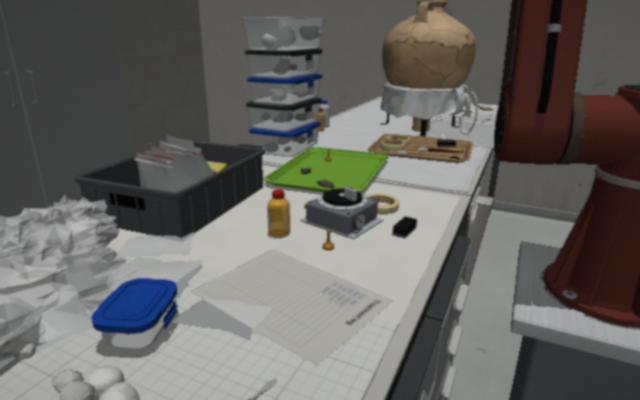

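The top view shows the regulator at about (393,188). Its bar points down and slightly left, towards the robot, at about (388,203). The bottle is at (338,146), stamp (331,203), tape (444,214) and block (396,256).

```bash
cat > h.py <<'E'
import numpy as np
def cast(K,T,px,z):
    px=np.atleast_2d(px).astype(float)
    d=np.c_[(px[:,0]-K[0,2])/K[0,0],(px[:,1]-K[1,2])/K[1,1],np.ones(len(px))]@T[:3,:3].T
    o=T[:3,3]; return o+d*((z-o[2])/d[:,2])[:,None]
E
python3 - <<'E'
import numpy as np,cv2
from h import cast
c=np.load("top0.npz");K,T,f=c["K"],c["extrinsics"],c["frame"]
im=f[150:240,345:440,::-1]; cv2.imwrite("pics/crop.png",cv2.resize(im,None,fx=6,fy=6,interpolation=cv2.INTER_CUBIC))
g=cv2.cvtColor(f,cv2.COLOR_RGB2GRAY)
m=np.zeros_like(g); m[155:225,355:430]=(g[155:225,355:430]<60)*255
cs,_=cv2.findContours(m,cv2.RETR_EXTERNAL,cv2.CHAIN_APPROX_NONE)
k=max(cs,key=cv2.contourArea);e=cv2.fitEllipse(cv2.convexHull(k));print(e,cast(K,T,e[0],.071))
h=f.shape
z=c["z_map"];v,u=np.mgrid[150:240,345:440];zz=z[150:240,345:440].ravel()
P=np.c_[(u.ravel()-K[0,2])/K[0,0]*zz,(v.ravel()-K[1,2])/K[1,1]*zz,zz]@T[:3,:3].T+T[:3,3]
b=P[(P[:,2]>.086)&(P[:,2]<.12)];print(len(b),b.mean(0),b.min(0),b.max(0))
for n,p,zh in(("bottle",(338,141),.105),("stamp",(331,203),.045),("tape",(444,214),.02),("block",(396,256),.026)):print(n,cast(K,T,p,zh))
E
```

```text
((392.83038330078125, 188.5120391845703), (40.811439514160156, 45.177528381347656), 79.44220733642578) [[ 0.5554482  -0.07248112  0.071     ]]
73 [ 0.52941836 -0.06006175  0.09720666] [ 0.51326156 -0.07127462  0.08743799] [ 0.54492282 -0.05030046  0.10147926]
bottle [[0.65993026 0.0532778  0.105     ]]
stamp [[0.52537933 0.06969582 0.045     ]]
tape [[ 0.49836564 -0.20203987  0.02      ]]
block [[ 0.39959425 -0.08320259  0.026     ]]
```

View pics/crop.png

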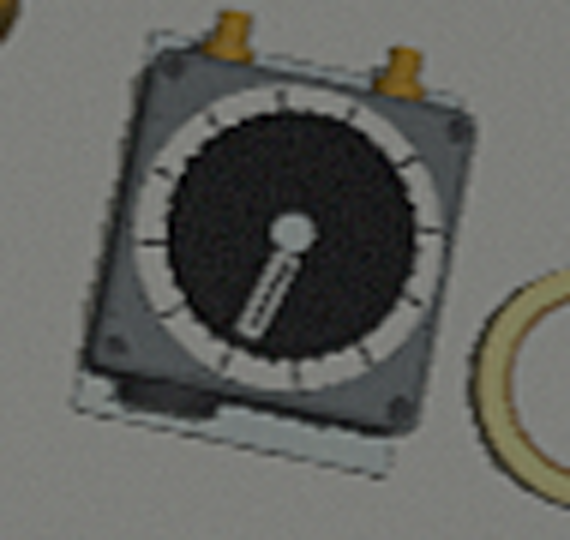

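>>> {"method": "carry_out", "body": {"rows": [{"rot": [0, 0, -0.0365], "travel": [0, 0, 0], "claw": 0}, {"rot": [0, 0, -0.0365], "travel": [0, 0, 0], "claw": 0}, {"rot": [0, 0, -0.0365], "travel": [0, 0, 0], "claw": 0}, {"rot": [0, 0, -0.0365], "travel": [0, 0, 0], "claw": 0}, {"rot": [0, 0, -0.0365], "travel": [0, 0, 0], "claw": 0}, {"rot": [0, 0, -0.0365], "travel": [0, 0, 0], "claw": 0}, {"rot": [0, 0, -0.0365], "travel": [0, 0, 0], "claw": 0}, {"rot": [0, 0, 0], "travel": [0.6, 0.06, 0], "claw": 0}, {"rot": [0, 0, 0], "travel": [0.8, 0.08, 0], "claw": 0}, {"rot": [0, 0, 0], "travel": [0.8, 0.08, 0], "claw": 0}, {"rot": [0, 0, 0], "travel": [0.8, 0.08, 0], "claw": 0}, {"rot": [0, 0, 0], "travel": [0.8, 0.08, 0], "claw": 0}]}}

```text
time_s: 1.1
tcp_pos: [0.2584, -0.4931, 0.2099]
ee_rot: [-2.656, -1.676, -0.001]
contact_force: [0.3, -1.2, 0.4]
finger_gap: -0.002
grasp_force: 0.0
```

>>> {"method": "carry_out", "body": {"rows": [{"rot": [0, 0, 0], "travel": [0.9, 0.09, 0], "claw": 0}, {"rot": [0, 0, 0], "travel": [0.9, 0.09, 0], "claw": 0}, {"rot": [0, 0, 0], "travel": [0.9, 0.09, 0], "claw": 0}, {"rot": [0, 0, 0], "travel": [0.9, 0.09, 0], "claw": 0}, {"rot": [0, 0, 0], "travel": [0.9, 0.09, 0], "claw": 0}, {"rot": [0, 0, 0], "travel": [0.9, 0.09, 0], "claw": 0}, {"rot": [0, 0, 0], "travel": [0.9, 0.09, 0], "claw": 0}, {"rot": [0, 0, 0], "travel": [0.9, 0.09, 0], "claw": 0}, {"rot": [0, 0, 0], "travel": [0.9, 0.09, 0], "claw": 0}, {"rot": [0, 0, 0], "travel": [0.9, 0.09, 0], "claw": 0}, {"rot": [0, 0, 0], "travel": [0.9, 0.09, 0], "claw": 0}, {"rot": [0, 0, 0], "travel": [0.9, 0.09, 0], "claw": 0}]}}

```text
time_s: 2.1
tcp_pos: [0.4268, -0.2144, 0.2103]
ee_rot: [-2.656, -1.677, 0.0]
contact_force: [-0.6, -0.4, -0.5]
finger_gap: 0.004
grasp_force: 0.0
```

>>> {"method": "carry_out", "body": {"rows": [{"rot": [0, 0, 0], "travel": [0.9, 0.09, 0], "claw": 0}, {"rot": [0, 0, 0], "travel": [0.9, 0.09, 0], "claw": 0}, {"rot": [0, 0, 0], "travel": [0.9, 0.09, 0], "claw": 0}, {"rot": [0, 0, 0], "travel": [0.7, 0.07, 0], "claw": 0}, {"rot": [0, 0, 0], "travel": [0.4, 0.04, 0], "claw": 0}, {"rot": [0, 0, 0], "travel": [0, 0, 0], "claw": 0}, {"rot": [0, 0, 0], "travel": [0, 0, 0], "claw": 0}]}}

```text
time_s: 2.68
tcp_pos: [0.4856, -0.1179, 0.2103]
ee_rot: [-2.655, -1.679, 0.002]
contact_force: [-0.1, -0.1, 0.9]
finger_gap: 0.0
grasp_force: 0.0
```

```bash
cat > look.py <<'E'
import sys,numpy as np,cv2
from station import manip,optics
from scipy.spatial.transform import Rotation as R
def look(n):
    s=manip.read_state();c=optics.capture("wrist")
    M=np.eye(4);M[:3,:3]=R.from_rotvec(s["ee_rot"]).as_matrix();M[:3,3]=s["tcp_pos"]
    T=M@c["T_tool_cam"];np.savez(n+".npz",frame=c["frame"],z=c["z_map"],K=c["K"],T=T)
    cv2.imwrite(f"pics/{n}.png",c["frame"][:,:,::-1])
    x=M[:3,0];print("t",s["time_s"],"tcp",np.round(s["tcp_pos"],4),"yaw",np.degrees(np.arctan2(x[1],x[0])).round(2),"zax",np.round(M[:3,2],3),"F",np.round(s["contact_force"],2),"gap",s["finger_gap"],"q6",s["q"][5])
    return c["frame"],c["z_map"],c["K"],T
E
python3 - <<'E'
from look import *
f,z,K,T=look("w1");print(np.round(T,3))
v,u=np.mgrid[:400,:640];zz=z.ravel()
P=np.c_[(u.ravel()-K[0,2])/K[0,0]*zz,(v.ravel()-K[1,2])/K[1,1]*zz,zz]@T[:3,:3].T+T[:3,3]
b=P[(zz>0)&(P[:,2]>.09)&(P[:,2]<.102)&(np.hypot(P[:,0]-.5555,P[:,1]+.0725)<.06)]
print(len(b),b.mean(0),b.min(0),b.max(0))
if len(b): 
    print(cv2.minAreaRect((b[:,:2]*1000).astype(np.float32)))
E
```

```text
t 2.6833 tcp [ 0.4856 -0.1179  0.2103] yaw 64.62 zax [-0.001 -0.    -1.   ] F [-0.12 -0.1   0.95] gap 0.00026769496447434876 q6 0.06518346646419883
[[ 0.903 -0.408 -0.134  0.519]
 [-0.43  -0.859 -0.279 -0.046]
 [-0.001  0.31  -0.951  0.373]
 [ 0.     0.     0.     1.   ]]
494 [ 0.52802834 -0.05977954  0.09552974] [ 0.51133451 -0.07119615  0.09184011] [ 0.54479116 -0.04832617  0.09816704]
((528.2646484375, -59.978057861328125), (9.904285430908203, 35.19095230102539), 64.2492904663086)
```

View pics/w1.png

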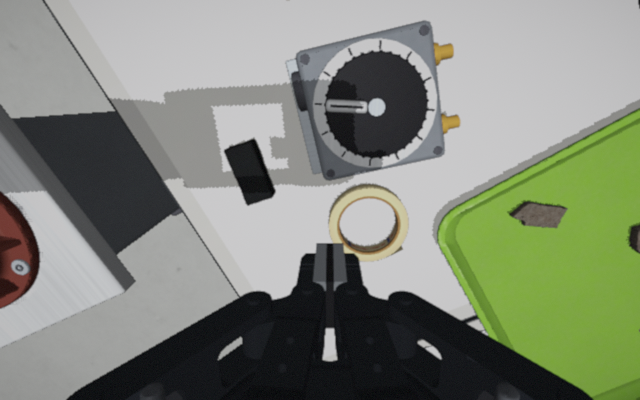

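The wrist view shows the bar at (347,106) and the dial centre at (376,107), with the shut fingertips at (330,243). From depth, the bar angle is 154.3° and the axis is about (0.555, -0.0726). I'll descend on the counter-clockwise side of the bar.

>>> {"method": "carry_out", "body": {"rows": [{"rot": [0, 0, 0], "travel": [0.4, 0.1, 0], "claw": 0}, {"rot": [0, 0, 0], "travel": [0.5, 0.12, 0], "claw": 0}, {"rot": [0, 0, 0], "travel": [0.29, 0.08, 0], "claw": 0}, {"rot": [0, 0, 0], "travel": [0, 0, 0.6], "claw": 0}, {"rot": [0, 0, 0], "travel": [0, 0, 0.6], "claw": 0}, {"rot": [0, 0, 0], "travel": [0, 0, 0.6], "claw": 0}, {"rot": [0, 0, 0], "travel": [0, 0, 0.6], "claw": 0}, {"rot": [0, 0, 0], "travel": [0, 0, 0.6], "claw": 0}, {"rot": [0, 0, 0], "travel": [0, 0, 0.4], "claw": 0}, {"rot": [0, 0, 0], "travel": [0, 0, 0.3], "claw": 0}, {"rot": [0, 0, 0], "travel": [0, 0, 0], "claw": 0}, {"rot": [0, 0, 0], "travel": [0, 0, 0], "claw": 0}]}}

```text
time_s: 3.73
tcp_pos: [0.5095, -0.0896, 0.0996]
ee_rot: [-2.656, -1.677, 0.0]
contact_force: [0.8, -0.3, 0.4]
finger_gap: -0.002
grasp_force: 0.0
```

```bash
cat >> look.py <<'E'
AX=np.array([.5548,-.0726])
def bar(f,z,K,T):
    v,u=np.mgrid[:400,:640];zz=z.ravel()
    P=np.c_[(u.ravel()-K[0,2])/K[0,0]*zz,(v.ravel()-K[1,2])/K[1,1]*zz,zz]@T[:3,:3].T+T[:3,3]
    tl=(np.c_[P[:,:2]-T[:2,3]])
    b=P[(zz>0)&(P[:,2]>.0925)&(P[:,2]<.1)&(np.hypot(*(P[:,:2]-AX).T)<.05)]
    if len(b)<20: print("no bar",len(b));return
    m=b.mean(0)[:2]-AX;print("bar pts",len(b),b.mean(0).round(4),"ang",np.degrees(np.arctan2(m[1],m[0])).round(1),cv2.minAreaRect((b[:,:2]*1000).astype(np.float32)))
def tool():
    s=manip.read_state();M=R.from_rotvec(s["ee_rot"]).as_matrix();d=AX-s["tcp_pos"][:2]
    x=M[:2,0];y=M[:2,1];print("axis in tool mm",(1000*d@x).round(1),(1000*d@y).round(1),"push dir ang beta",np.degrees(np.arctan2(x[1],x[0])).round(1)+90)
E
python3 - <<'E'
from look import *
o=look("w2");tool();bar(*o)
E
```

```text
t 3.7333 tcp [ 0.5095 -0.0896  0.0996] yaw 64.52 zax [-0.  0. -1.] F [ 0.77 -0.33  0.38] gap -0.002220977271057102 q6 0.1348077496335517
axis in tool mm 34.7 32.9 push dir ang beta 154.5
bar pts 1107 [ 0.5283 -0.0591  0.0956] ang 153.1 ((528.087646484375, -59.74772262573242), (10.325835227966309, 35.80736541748047), 61.90570068359375)
```

View pics/w2.png

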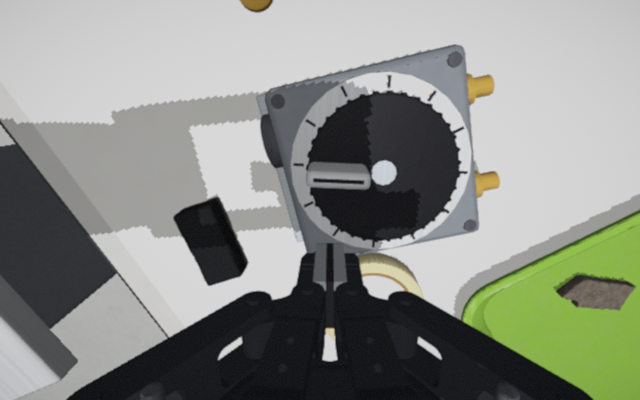

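The image shows the fingertips at (330,245) on the near side of the bar at (340,176), with the gap clear. I'll lower the last 19 mm and approach slowly.

>>> {"method": "carry_out", "body": {"rows": [{"rot": [0, 0, 0], "travel": [0, 0, 0.3], "claw": 0}, {"rot": [0, 0, 0], "travel": [0, 0, 0.2], "claw": 0}, {"rot": [0, 0, 0], "travel": [0, 0, 0.15], "claw": 0}, {"rot": [0, 0, 0], "travel": [0.2, 0, 0], "claw": 0}, {"rot": [0, 0, 0], "travel": [0.15, 0, 0], "claw": 0}, {"rot": [0, 0, 0], "travel": [0.1, 0, 0], "claw": 0}, {"rot": [0, 0, 0], "travel": [0.05, 0, 0], "claw": 0}, {"rot": [0, 0, 0], "travel": [0, 0, 0], "claw": 0}, {"rot": [0, 0, 0], "travel": [0, 0, 0], "claw": 0}]}}

```text
time_s: 4.53
tcp_pos: [0.5162, -0.0758, 0.0805]
ee_rot: [2.655, 1.678, 0.0]
contact_force: [-0.3, -0.0, -0.3]
finger_gap: 0.002
grasp_force: 0.0
```

>>> {"method": "carry_out", "body": {"rows": [{"rot": [0, 0, 0], "travel": [0.05, 0, 0], "claw": 0}, {"rot": [0, 0, 0], "travel": [0.05, 0, 0], "claw": 0}, {"rot": [0, 0, 0], "travel": [0, 0, 0], "claw": 0}, {"rot": [0, 0, 0], "travel": [0, 0, 0], "claw": 0}]}}

```text
time_s: 4.87
tcp_pos: [0.5172, -0.0732, 0.0802]
ee_rot: [2.656, 1.677, -0.0]
contact_force: [-0.6, 0.5, -0.4]
finger_gap: -0.003
grasp_force: 0.0
```

```bash
python3 - <<'E'
from look import *
o=look("w3");tool();bar(*o)
E
```

```text
t 4.8667 tcp [ 0.5172 -0.0732  0.0802] yaw 64.55 zax [ 0. -0. -1.] F [-0.64  0.45 -0.45] gap -0.0026390184028034975 q6 0.16924216612783852
axis in tool mm 16.8 33.6 push dir ang beta 154.5
bar pts 1231 [ 0.5284 -0.0588  0.0956] ang 152.5 ((528.2466430664062, -59.47161102294922), (10.15158748626709, 36.0793342590332), 61.972572326660156)
```

>>> {"method": "carry_out", "body": {"rows": [{"rot": [0, 0, 0.00833], "travel": [0.0295, -0.0143, 0], "claw": 0}, {"rot": [0, 0, 0.00833], "travel": [0.0295, -0.0143, 0], "claw": 0}, {"rot": [0, 0, 0.00833], "travel": [0.0295, -0.0143, 0], "claw": 0}, {"rot": [0, 0, 0.00833], "travel": [0.0295, -0.0143, 0], "claw": 0}, {"rot": [0, 0, 0.00833], "travel": [0.0295, -0.0143, 0], "claw": 0}, {"rot": [0, 0, 0.00833], "travel": [0.0295, -0.0143, 0], "claw": 0}, {"rot": [0, 0, 0], "travel": [0, 0, 0], "claw": 0}]}}

```text
time_s: 5.5
tcp_pos: [0.5175, -0.0673, 0.0802]
ee_rot: [-2.78, -1.463, 0.0]
contact_force: [-0.5, -0.5, -0.1]
finger_gap: 0.0
grasp_force: 0.0
```

```bash
python3 - <<'E'
from look import *
o=look("w4");tool();bar(*o)
E
```

```text
t 5.5 tcp [ 0.5175 -0.0673  0.0802] yaw 55.52 zax [-0.  0. -1.] F [-0.47 -0.52 -0.15] gap 6.68542875691062e-05 q6 0.33785353360330894
axis in tool mm 16.8 33.7 push dir ang beta 145.6
bar pts 1223 [ 0.5286 -0.0589  0.0955] ang 152.3 ((528.2783813476562, -59.307228088378906), (10.069788932800293, 35.80109786987305), 62.25243377685547)
```

View pics/w4.png

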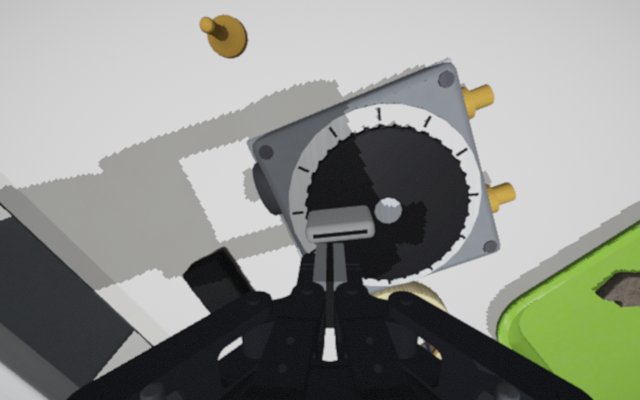

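The fingertip at (330,250) is right at the bar's near side, but not yet touching. The tip must be thinner than 22 mm. Carrying on in small steps.

>>> {"method": "carry_out", "body": {"rows": [{"rot": [0, 0, 0.00833], "travel": [0.0295, -0.0143, 0], "claw": 0}, {"rot": [0, 0, 0.00833], "travel": [0.0295, -0.0143, 0], "claw": 0}, {"rot": [0, 0, 0], "travel": [0, 0, 0], "claw": 0}]}}

```text
time_s: 5.8
tcp_pos: [0.5178, -0.0654, 0.0802]
ee_rot: [-2.817, -1.391, 0.0]
contact_force: [0.7, -0.0, 0.9]
finger_gap: -0.001
grasp_force: 0.0
```

>>> {"method": "carry_out", "body": {"rows": [{"rot": [0, 0, 0.00833], "travel": [0.0295, -0.0143, 0], "claw": 0}, {"rot": [0, 0, 0.00833], "travel": [0.0295, -0.0143, 0], "claw": 0}, {"rot": [0, 0, 0], "travel": [0, 0, 0], "claw": 0}]}}

```text
time_s: 6.05
tcp_pos: [0.5183, -0.0635, 0.0802]
ee_rot: [-2.852, -1.317, 0.0]
contact_force: [-0.4, -0.1, 0.2]
finger_gap: -0.001
grasp_force: 0.0
```

```bash
python3 - <<'E'
from look import *
o=look("w5");tool();bar(*o)
E
```

```text
t 6.05 tcp [ 0.5183 -0.0635  0.0802] yaw 49.59 zax [-0.  0. -1.] F [-0.35 -0.06  0.25] gap -0.0006913803055460865 q6 0.44898889182292984
axis in tool mm 16.8 33.7 push dir ang beta 139.6
bar pts 1069 [ 0.5299 -0.059   0.0955] ang 151.3 ((528.2787475585938, -59.29048538208008), (9.856842994689941, 35.94578552246094), 62.19805145263672)
```

>>> {"method": "carry_out", "body": {"rows": [{"rot": [0, 0, 0], "travel": [-0.1, 0, 0], "claw": 0}, {"rot": [0, 0, -0.036], "travel": [0, 0, 0], "claw": 0}, {"rot": [0, 0, -0.036], "travel": [0, 0, 0], "claw": 0}, {"rot": [0, 0, 0], "travel": [0.05, 0, 0], "claw": 0}, {"rot": [0, 0, 0], "travel": [0.05, 0, 0], "claw": 0}, {"rot": [0, 0, 0], "travel": [0, 0, 0], "claw": 0}]}}

```text
time_s: 6.6
tcp_pos: [0.5178, -0.063, 0.0802]
ee_rot: [-2.687, -1.627, -0.0]
contact_force: [0.4, -0.2, -0.5]
finger_gap: 0.004
grasp_force: 0.0
```

>>> {"method": "carry_out", "body": {"rows": [{"rot": [0, 0, 0], "travel": [0.03, 0, 0], "claw": 0}, {"rot": [0, 0, 0], "travel": [0, 0, 0], "claw": 0}]}}

```text
time_s: 6.77
tcp_pos: [0.5182, -0.0622, 0.0802]
ee_rot: [-2.686, -1.629, -0.0]
contact_force: [-1.4, -0.2, -0.1]
finger_gap: 0.001
grasp_force: 0.0
```

>>> {"method": "carry_out", "body": {"rows": [{"rot": [0, 0, 0], "travel": [0.03, 0, 0], "claw": 0}, {"rot": [0, 0, 0], "travel": [0, 0, 0], "claw": 0}]}}

```text
time_s: 6.93
tcp_pos: [0.5186, -0.0614, 0.0802]
ee_rot: [-2.686, -1.63, -0.0]
contact_force: [0.2, -0.7, -0.4]
finger_gap: 0.001
grasp_force: 0.0
```

```bash
python3 - <<'E'
from look import *
o=look("w6");tool();bar(*o)
E
```

```text
t 6.9333 tcp [ 0.5186 -0.0614  0.0802] yaw 62.49 zax [ 0.  0. -1.] F [ 0.21 -0.71 -0.41] gap 0.0010277321165607217 q6 0.22773892427105588
axis in tool mm 6.8 37.3 push dir ang beta 152.5
bar pts 954 [ 0.5304 -0.0591  0.0954] ang 150.9 ((528.3176879882812, -59.1468505859375), (10.084792137145996, 35.294246673583984), 61.180625915527344)
```

>>> {"method": "carry_out", "body": {"rows": [{"rot": [0, 0, 0], "travel": [0.04, 0, 0], "claw": 0}, {"rot": [0, 0, 0], "travel": [0.04, 0, 0], "claw": 0}, {"rot": [0, 0, 0], "travel": [0, 0, 0], "claw": 0}]}}

```text
time_s: 7.23
tcp_pos: [0.5198, -0.0592, 0.0802]
ee_rot: [-2.686, -1.63, -0.0]
contact_force: [0.7, 0.3, -0.4]
finger_gap: 0.002
grasp_force: 0.0
```

```bash
python3 - <<'E'
from look import *
o=look("w7");tool();bar(*o)
f=o[0];cv2.imwrite("pics/w7c.png",cv2.resize(f[170:330,230:430,::-1],None,fx=3,fy=3,interpolation=cv2.INTER_CUBIC))
E
```

```text
t 7.2333 tcp [ 0.5198 -0.0592  0.0802] yaw 62.51 zax [ 0.  0. -1.] F [ 0.69  0.3  -0.36] gap 0.0015503723964543415 q6 0.23201584362857028
axis in tool mm 4.4 37.3 push dir ang beta 152.5
bar pts 775 [ 0.5322 -0.0598  0.0952] ang 150.5 ((528.393798828125, -59.08699035644531), (10.002532005310059, 35.36872482299805), 60.97734451293945)
```

View pics/w7c.png

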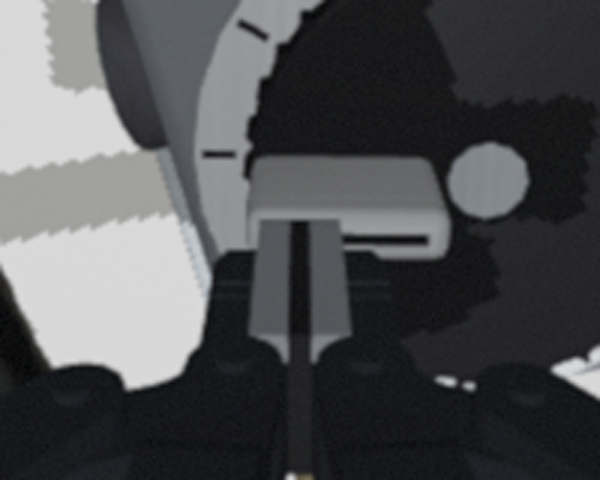

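```bash
python3 - <<'E'
import numpy as np
c=np.load("w7.npz");K,T,z=c["K"],c["T"],c["z"]
tcp=np.array([.5198,-.0592,.0802]);p=T[:3,:3].T@(tcp-T[:3,3]);print("tcp cam",p,K@p/p[2])
for u in (322,330,340):
  for v in (225,232,238,243,246,250,260,275):
    d=z[v,u];q=T[:3,:3]@(d*np.linalg.inv(K)@[u,v,1])+T[:3,3];print(u,v,d.round(4),q.round(4),((q-tcp)[:2]@[.4617,.887]).round(4))
E
```

```text
tcp cam [0.00092503 0.02504487 0.17878017] [331.05525005 241.32633294   1.        ]
322 225 0.1809 [ 0.5189 -0.0497  0.0754] 0.008
322 232 0.1719 [ 0.519  -0.0499  0.0849] 0.0079
322 238 0.1636 [ 0.5194 -0.0496  0.0934] 0.0084
322 243 0.1523 [ 0.5208 -0.0474  0.1045] 0.0109
322 246 0.1492 [ 0.5209 -0.0474  0.1077] 0.011
322 250 0.1465 [ 0.5207 -0.0479  0.1108] 0.0104
322 260 0.1361 [ 0.5213 -0.0474  0.1214] 0.0111
322 275 0.1253 [ 0.5214 -0.0478  0.1329] 0.0108
330 225 0.1803 [ 0.5231 -0.0516  0.0759] 0.0083
330 232 0.1711 [ 0.5231 -0.0516  0.0856] 0.0082
330 238 0.1632 [ 0.5232 -0.0513  0.0939] 0.0086
330 243 0.1518 [ 0.5244 -0.049   0.1049] 0.0112
330 246 0.15 [ 0.5241 -0.0495  0.107 ] 0.0106
330 250 0.1455 [ 0.5242 -0.0493  0.1116] 0.0109
330 260 0.1373 [ 0.5241 -0.0496  0.1203] 0.0105
330 275 0.1252 [ 0.5242 -0.0492  0.133 ] 0.0109
340 225 0.1805 [ 0.5282 -0.0543  0.0757] 0.0082
340 232 0.1712 [ 0.5279 -0.0542  0.0855] 0.0082
340 238 0.1643 [ 0.5276 -0.0542  0.0928] 0.0081
340 243 0.1519 [ 0.5287 -0.0513  0.1049] 0.0111
340 246 0.1491 [ 0.5285 -0.0514  0.1078] 0.011
340 250 0.1458 [ 0.5283 -0.0515  0.1114] 0.0107
340 260 0.1358 [ 0.5283 -0.0509  0.1217] 0.0113
340 275 0.1264 [ 0.5275 -0.0517  0.132 ] 0.0102
```

The image shows the fingertips (crop 300,220) lying over the bar top. Depth puts the real tip about 24 mm above the nominal TCP (z≈0.104), so the fingers have been passing over the bar and nothing has been touched. I'll back off and go lower.

>>> {"method": "carry_out", "body": {"rows": [{"rot": [0, 0, 0], "travel": [-0.25, 0, 0], "claw": 0}, {"rot": [0, 0, 0], "travel": [-0.25, 0, 0], "claw": 0}, {"rot": [0, 0, 0], "travel": [-0.2, 0, 0], "claw": 0}, {"rot": [0, 0, 0], "travel": [0, 0, 0], "claw": 0}, {"rot": [0, 0, 0], "travel": [0, 0, 0.2], "claw": 0}, {"rot": [0, 0, 0], "travel": [0, 0, 0.2], "claw": 0}, {"rot": [0, 0, 0], "travel": [0, 0, 0], "claw": 0}, {"rot": [0, 0, 0], "travel": [0, 0, 0], "claw": 0}]}}

```text
time_s: 7.95
tcp_pos: [0.5092, -0.0777, 0.0672]
ee_rot: [-2.684, -1.629, 0.002]
contact_force: [0.4, -0.2, 0.3]
finger_gap: 0.001
grasp_force: 0.0
```

```bash
python3 - <<'E'
from look import *
o=look("w8");tool();bar(*o)
f,z,K,T=o
for v in range(225,262,3):
  d=z[v,336];q=T[:3,:3]@(d*np.linalg.inv(K)@[336,v,1])+T[:3,3];print(v,d.round(4),q.round(4))
cv2.imwrite("pics/w8c.png",cv2.resize(f[150:350,210:450,::-1],None,fx=2.5,fy=2.5,interpolation=cv2.INTER_CUBIC))
E
```

```text
t 7.95 tcp [ 0.5092 -0.0777  0.0672] yaw 62.51 zax [-0.002  0.001 -1.   ] F [ 0.4  -0.24  0.29] gap 0.0009070025214008881 q6 0.191962043841989
axis in tool mm 25.4 37.7 push dir ang beta 152.5
bar pts 1801 [ 0.5263 -0.0606  0.0957] ang 157.1 ((525.0032958984375, -65.42432403564453), (23.7237606048584, 35.93968963623047), 61.83842086791992)
225 0.1449 [ 0.5214 -0.059   0.0956]
228 0.1463 [ 0.5205 -0.0607  0.0948]
231 0.1745 [ 0.515  -0.0724  0.0693]
234 0.1745 [ 0.5143 -0.0738  0.0698]
237 0.174 [ 0.5137 -0.075   0.0708]
240 0.1742 [ 0.5129 -0.0765  0.0711]
243 0.1526 [ 0.5162 -0.0691  0.0912]
246 0.1496 [ 0.5162 -0.0691  0.0943]
249 0.1474 [ 0.516  -0.0694  0.0968]
252 0.1442 [ 0.516  -0.0692  0.1001]
255 0.1407 [ 0.5161 -0.0689  0.1036]
258 0.1385 [ 0.516  -0.069   0.1061]
261 0.1357 [ 0.516  -0.0689  0.109 ]
```

View pics/w8c.png

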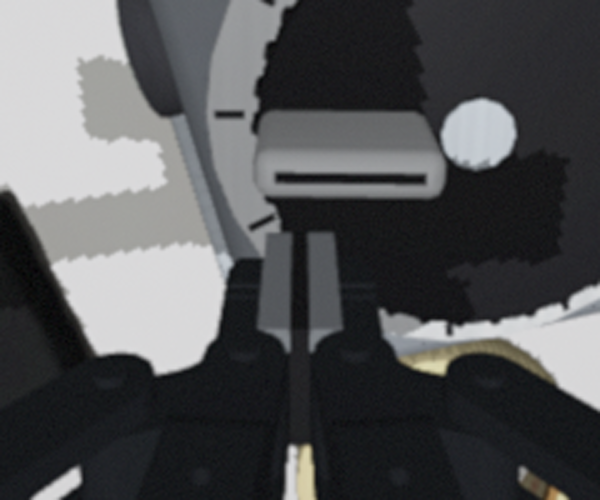

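The crop shows the bar at (350,178) ahead of the fingertips at (300,235), with a clear gap. The tip is at z≈0.091, about 24 mm above the nominal TCP. Lowering 12 mm, then approaching.

>>> {"method": "carry_out", "body": {"rows": [{"rot": [0, 0, 0], "travel": [0, 0, 0.2], "claw": 0}, {"rot": [0, 0, 0], "travel": [0, 0, 0.12], "claw": 0}, {"rot": [0, 0, 0], "travel": [0, 0, 0.07], "claw": 0}, {"rot": [0, 0, 0], "travel": [0, 0, 0], "claw": 0}, {"rot": [0, 0, 0], "travel": [0.1, 0, 0], "claw": 0}, {"rot": [0, 0, 0], "travel": [0.1, 0, 0], "claw": 0}, {"rot": [0, 0, 0], "travel": [0.05, 0, 0], "claw": 0}, {"rot": [0, 0, 0], "travel": [0, 0, 0], "claw": 0}, {"rot": [0, 0, 0], "travel": [0, 0, 0], "claw": 0}]}}

```text
time_s: 8.75
tcp_pos: [0.5137, -0.0712, 0.0567]
ee_rot: [2.685, 1.63, 0.0]
contact_force: [0.5, 0.5, 0.2]
finger_gap: 0.003
grasp_force: 0.0
```

>>> {"method": "carry_out", "body": {"rows": [{"rot": [0, 0, 0], "travel": [0.05, 0, 0], "claw": 0}, {"rot": [0, 0, 0], "travel": [0.05, 0, 0], "claw": 0}, {"rot": [0, 0, 0], "travel": [0, 0, 0], "claw": 0}]}}

```text
time_s: 9.0
tcp_pos: [0.5145, -0.0691, 0.0566]
ee_rot: [2.685, 1.63, -0.002]
contact_force: [-1.9, -2.1, 1.3]
finger_gap: 0.002
grasp_force: 1.4
```

```bash
cat >> look.py <<'E'
def bar2(f,z,K,T):
    # bar top, taken well ahead of the finger face, at the camera side
    s=manip.read_state();M=R.from_rotvec(s["ee_rot"]).as_matrix()
    v,u=np.mgrid[:400,:640];zz=z.ravel()
    P=np.c_[(u.ravel()-K[0,2])/K[0,0]*zz,(v.ravel()-K[1,2])/K[1,1]*zz,zz]@T[:3,:3].T+T[:3,3]
    q=(P-s["tcp_pos"])@M
    k=(zz>0)&(P[:,2]>.0925)&(P[:,2]<.1)&(q[:,0]>.0115)&(np.hypot(*(P[:,:2]-AX).T)<.055)
    b=P[k]; r=cv2.minAreaRect((b[:,:2]*1000).astype(np.float32));p=cv2.boxPoints(r)
    e=max(p[1]-p[0],p[2]-p[1],key=lambda a:a@a);a=np.degrees(np.arctan2(e[1],e[0]))
    m=b.mean(0)[:2]-AX;am=np.degrees(np.arctan2(m[1],m[0]))
    print("bar n",len(b),"size",np.round(r[1],1),"edge ang",np.round((a-am+90)%180-90+am,1),"centre ang",am.round(1))
E
python3 - <<'E'
from look import *
o=look("w9");tool();bar2(*o)
E
```

```text
t 9.0 tcp [ 0.5145 -0.0691  0.0566] yaw 62.53 zax [-0.001 -0.001 -1.   ] F [-1.95 -2.11  1.29] gap 0.0016033291740493278 q6 0.21213096551258465
axis in tool mm 15.4 37.3 push dir ang beta 152.5
bar n 1638 size [10.3 35.7] edge ang 152.3 centre ang 149.6
```

Contact (about 3 N) with the tool flush to the bar at β≈152.5°. Now the arc.

>>> {"method": "carry_out", "body": {"rows": [{"rot": [0, 0, 0.00833], "travel": [0.0327, -0.013, 0], "claw": 0}, {"rot": [0, 0, 0.00833], "travel": [0.0327, -0.013, 0], "claw": 0}, {"rot": [0, 0, 0.00833], "travel": [0.0327, -0.013, 0], "claw": 0}, {"rot": [0, 0, 0.00833], "travel": [0.0327, -0.013, 0], "claw": 0}, {"rot": [0, 0, 0.00833], "travel": [0.0327, -0.013, 0], "claw": 0}, {"rot": [0, 0, 0], "travel": [0, 0, 0], "claw": 0}]}}

```text
time_s: 9.55
tcp_pos: [0.5149, -0.0649, 0.0566]
ee_rot: [2.785, 1.45, -0.004]
contact_force: [-2.8, -5.0, 2.6]
finger_gap: 0.001
grasp_force: 3.0
```

>>> {"method": "carry_out", "body": {"rows": [{"rot": [0, 0, 0.00833], "travel": [0.0327, -0.013, 0], "claw": 0}, {"rot": [0, 0, 0.00833], "travel": [0.0327, -0.013, 0], "claw": 0}, {"rot": [0, 0, 0.00833], "travel": [0.0327, -0.013, 0], "claw": 0}, {"rot": [0, 0, 0.00833], "travel": [0.0327, -0.013, 0], "claw": 0}, {"rot": [0, 0, 0.00833], "travel": [0.0327, -0.013, 0], "claw": 0}, {"rot": [0, 0, 0.00833], "travel": [0.0327, -0.013, 0], "claw": 0}, {"rot": [0, 0, 0], "travel": [0, 0, 0], "claw": 0}, {"rot": [0, 0, 0], "travel": [0, 0, 0], "claw": 0}]}}

```text
time_s: 10.22
tcp_pos: [0.5176, -0.0572, 0.0565]
ee_rot: [-2.891, -1.228, -0.001]
contact_force: [0.1, 0.4, -0.4]
finger_gap: -0.0
grasp_force: 0.0
```

```bash
python3 - <<'E'
from look import *
o=look("w10");tool();bar2(*o)
E
```

```text
t 10.2167 tcp [ 0.5176 -0.0572  0.0565] yaw 46.04 zax [ 0.  0. -1.] F [ 0.11  0.38 -0.43] gap -0.0004796892077086485 q6 0.5216121406154757
axis in tool mm 14.8 37.5 push dir ang beta 136.0
bar n 1700 size [16.3 35.9] edge ang 122.8 centre ang 122.2
```

First click is done: the bar rests at ~122.5°. Continuing.

>>> {"method": "carry_out", "body": {"rows": [{"rot": [0, 0, 0.00833], "travel": [0.0327, -0.013, 0], "claw": 0}, {"rot": [0, 0, 0.00833], "travel": [0.0327, -0.013, 0], "claw": 0}, {"rot": [0, 0, 0.00833], "travel": [0.0327, -0.013, 0], "claw": 0}, {"rot": [0, 0, 0.00833], "travel": [0.0327, -0.013, 0], "claw": 0}, {"rot": [0, 0, 0.00833], "travel": [0.0327, -0.013, 0], "claw": 0}, {"rot": [0, 0, 0.00833], "travel": [0.0327, -0.013, 0], "claw": 0}, {"rot": [0, 0, 0.00833], "travel": [0.0327, -0.013, 0], "claw": 0}, {"rot": [0, 0, 0.00833], "travel": [0.0327, -0.013, 0], "claw": 0}, {"rot": [0, 0, 0.00833], "travel": [0.0327, -0.013, 0], "claw": 0}, {"rot": [0, 0, 0.00833], "travel": [0.0327, -0.013, 0], "claw": 0}, {"rot": [0, 0, 0.00833], "travel": [0.0327, -0.013, 0], "claw": 0}, {"rot": [0, 0, 0.00833], "travel": [0.0327, -0.013, 0], "claw": 0}]}}

```text
time_s: 11.27
tcp_pos: [0.5226, -0.0475, 0.0564]
ee_rot: [3.047, 0.76, -0.005]
contact_force: [-4.1, -3.2, 2.6]
finger_gap: 0.002
grasp_force: 2.6
```

>>> {"method": "carry_out", "body": {"rows": [{"rot": [0, 0, 0.00833], "travel": [0.0327, -0.013, 0], "claw": 0}, {"rot": [0, 0, 0.00833], "travel": [0.0327, -0.013, 0], "claw": 0}, {"rot": [0, 0, 0.00833], "travel": [0.0327, -0.013, 0], "claw": 0}, {"rot": [0, 0, 0.00833], "travel": [0.0327, -0.013, 0], "claw": 0}, {"rot": [0, 0, 0.00833], "travel": [0.0327, -0.013, 0], "claw": 0}, {"rot": [0, 0, 0.00833], "travel": [0.0327, -0.013, 0], "claw": 0}, {"rot": [0, 0, 0.00833], "travel": [0.0327, -0.013, 0], "claw": 0}, {"rot": [0, 0, 0.00833], "travel": [0.0327, -0.013, 0], "claw": 0}, {"rot": [0, 0, 0.00833], "travel": [0.0327, -0.013, 0], "claw": 0}, {"rot": [0, 0, 0.00833], "travel": [0.0327, -0.013, 0], "claw": 0}, {"rot": [0, 0, 0], "travel": [0, 0, 0], "claw": 0}, {"rot": [0, 0, 0], "travel": [0, 0, 0], "claw": 0}]}}

```text
time_s: 12.27
tcp_pos: [0.5316, -0.0393, 0.0565]
ee_rot: [-3.121, -0.358, -0.0]
contact_force: [-0.3, 0.1, 1.1]
finger_gap: 0.003
grasp_force: 0.0
```

```bash
python3 - <<'E'
from look import *
o=look("w11");tool();bar2(*o)
E
```

```text
t 12.2667 tcp [ 0.5316 -0.0393  0.0565] yaw 13.08 zax [ 0.  0. -1.] F [-0.27  0.06  1.09] gap 0.003222096175697613 q6 1.1367086012076115
axis in tool mm 15.1 37.6 push dir ang beta 103.1
bar n 1705 size [ 9.9 35.7] edge ang 91.1 centre ang 91.5
```

Second click done (bar ~92°). On to the third.

>>> {"method": "carry_out", "body": {"rows": [{"rot": [0, 0, 0.00833], "travel": [0.0327, -0.013, 0], "claw": 0}, {"rot": [0, 0, 0.00833], "travel": [0.0327, -0.013, 0], "claw": 0}, {"rot": [0, 0, 0.00833], "travel": [0.0327, -0.013, 0], "claw": 0}, {"rot": [0, 0, 0.00833], "travel": [0.0327, -0.013, 0], "claw": 0}, {"rot": [0, 0, 0.00833], "travel": [0.0327, -0.013, 0], "claw": 0}, {"rot": [0, 0, 0.00833], "travel": [0.0327, -0.013, 0], "claw": 0}, {"rot": [0, 0, 0.00833], "travel": [0.0327, -0.013, 0], "claw": 0}, {"rot": [0, 0, 0.00833], "travel": [0.0327, -0.013, 0], "claw": 0}, {"rot": [0, 0, 0.00833], "travel": [0.0327, -0.013, 0], "claw": 0}, {"rot": [0, 0, 0.00833], "travel": [0.0327, -0.013, 0], "claw": 0}]}}

```text
time_s: 13.15
tcp_pos: [0.5393, -0.0345, 0.0561]
ee_rot: [3.141, -0.054, -0.006]
contact_force: [-3.8, -0.4, 3.4]
finger_gap: -0.003
grasp_force: 1.8
```

>>> {"method": "carry_out", "body": {"rows": [{"rot": [0, 0, 0.00833], "travel": [0.0327, -0.013, 0], "claw": 0}, {"rot": [0, 0, 0.00833], "travel": [0.0327, -0.013, 0], "claw": 0}, {"rot": [0, 0, 0.00833], "travel": [0.0327, -0.013, 0], "claw": 0}, {"rot": [0, 0, 0.00833], "travel": [0.0327, -0.013, 0], "claw": 0}, {"rot": [0, 0, 0.00833], "travel": [0.0327, -0.013, 0], "claw": 0}, {"rot": [0, 0, 0.00833], "travel": [0.0327, -0.013, 0], "claw": 0}, {"rot": [0, 0, 0.00833], "travel": [0.0327, -0.013, 0], "claw": 0}, {"rot": [0, 0, 0.00833], "travel": [0.0327, -0.013, 0], "claw": 0}, {"rot": [0, 0, 0.00833], "travel": [0.0327, -0.013, 0], "claw": 0}, {"rot": [0, 0, 0], "travel": [0, 0, 0], "claw": 0}, {"rot": [0, 0, 0], "travel": [0, 0, 0], "claw": 0}]}}

```text
time_s: 14.07
tcp_pos: [0.5501, -0.0322, 0.0565]
ee_rot: [-3.113, 0.421, -0.0]
contact_force: [-0.5, 0.2, 0.9]
finger_gap: -0.002
grasp_force: 0.0
```

```bash
python3 - <<'E'
from look import *
o=look("w12");tool();bar2(*o)
E
```

```text
t 14.0667 tcp [ 0.5501 -0.0322  0.0565] yaw -15.4 zax [ 0.  0. -1.] F [-0.49  0.16  0.86] gap -0.0015532592200821825 q6 1.6536669674368578
axis in tool mm 15.3 37.7 push dir ang beta 74.6
bar n 1708 size [35.8  9.9] edge ang 60.5 centre ang 59.9
```

Third click done. Now the fourth, stepping carefully.

>>> {"method": "carry_out", "body": {"rows": [{"rot": [0, 0, 0.00833], "travel": [0.0327, -0.013, 0], "claw": 0}, {"rot": [0, 0, 0.00833], "travel": [0.0327, -0.013, 0], "claw": 0}, {"rot": [0, 0, 0.00833], "travel": [0.0327, -0.013, 0], "claw": 0}, {"rot": [0, 0, 0.00833], "travel": [0.0327, -0.013, 0], "claw": 0}, {"rot": [0, 0, 0.00833], "travel": [0.0327, -0.013, 0], "claw": 0}, {"rot": [0, 0, 0.00833], "travel": [0.0327, -0.013, 0], "claw": 0}, {"rot": [0, 0, 0.00833], "travel": [0.0327, -0.013, 0], "claw": 0}, {"rot": [0, 0, 0.00833], "travel": [0.0327, -0.013, 0], "claw": 0}, {"rot": [0, 0, 0.00833], "travel": [0.0327, -0.013, 0], "claw": 0}, {"rot": [0, 0, 0.00833], "travel": [0.0327, -0.013, 0], "claw": 0}]}}

```text
time_s: 14.95
tcp_pos: [0.5598, -0.0319, 0.0564]
ee_rot: [-3.031, 0.826, 0.003]
contact_force: [-2.1, 1.5, 0.5]
finger_gap: 0.003
grasp_force: 1.2
```

>>> {"method": "carry_out", "body": {"rows": [{"rot": [0, 0, 0.00833], "travel": [0.0327, -0.013, 0], "claw": 0}, {"rot": [0, 0, 0.00833], "travel": [0.0327, -0.013, 0], "claw": 0}, {"rot": [0, 0, 0.00833], "travel": [0.0327, -0.013, 0], "claw": 0}, {"rot": [0, 0, 0.00833], "travel": [0.0327, -0.013, 0], "claw": 0}, {"rot": [0, 0, 0.00833], "travel": [0.0327, -0.013, 0], "claw": 0}, {"rot": [0, 0, 0.00833], "travel": [0.0327, -0.013, 0], "claw": 0}, {"rot": [0, 0, 0.00833], "travel": [0.0327, -0.013, 0], "claw": 0}, {"rot": [0, 0, 0.00833], "travel": [0.0327, -0.013, 0], "claw": 0}, {"rot": [0, 0, 0.00833], "travel": [0.0327, -0.013, 0], "claw": 0}, {"rot": [0, 0, 0], "travel": [0, 0, 0], "claw": 0}, {"rot": [0, 0, 0], "travel": [0, 0, 0], "claw": 0}]}}

```text
time_s: 15.87
tcp_pos: [0.5697, -0.0346, 0.0564]
ee_rot: [-2.914, 1.174, 0.0]
contact_force: [0.8, 1.0, 0.4]
finger_gap: -0.0
grasp_force: 0.2
```

```bash
python3 - <<'E'
from look import *
o=look("w13");tool();bar2(*o)
E
```

```text
t 15.8667 tcp [ 0.5697 -0.0346  0.0564] yaw -43.88 zax [-0.  0. -1.] F [0.84 0.99 0.4 ] gap -0.0002080238280578338 q6 2.1529502038668027
axis in tool mm 15.4 37.7 push dir ang beta 46.1
bar n 1610 size [36.   9.2] edge ang 46.1 centre ang 43.8
```

>>> {"method": "carry_out", "body": {"rows": [{"rot": [0, 0, 0.00833], "travel": [0.0327, -0.013, 0], "claw": 0}, {"rot": [0, 0, 0], "travel": [0, 0, 0], "claw": 0}, {"rot": [0, 0, 0], "travel": [0, 0, 0], "claw": 0}, {"rot": [0, 0, 0], "travel": [0, 0, 0], "claw": 0}]}}

```text
time_s: 16.25
tcp_pos: [0.5709, -0.0353, 0.0566]
ee_rot: [2.898, -1.213, 0.001]
contact_force: [0.4, 0.5, -0.0]
finger_gap: 0.001
grasp_force: 0.0
```

```bash
python3 - <<'E'
from look import *
o=look("w14");tool();bar2(*o)
E
```

```text
t 16.25 tcp [ 0.5709 -0.0353  0.0566] yaw -45.41 zax [ 0. -0. -1.] F [ 0.38  0.48 -0.  ] gap 0.0006942800141005919 q6 2.1791138978983926
axis in tool mm 15.3 37.7 push dir ang beta 44.6
bar n 1702 size [35.8 10.2] edge ang 31.8 centre ang 28.8
```

Fourth click reached (bar at ~32°, 120° from the start). Backing off a little, then straight up and away.

>>> {"method": "carry_out", "body": {"rows": [{"rot": [0, 0, 0], "travel": [-0.1, 0, 0], "claw": 0}, {"rot": [0, 0, 0], "travel": [-0.1, 0, 0], "claw": 0}, {"rot": [0, 0, 0], "travel": [0, 0, -0.3], "claw": 0}, {"rot": [0, 0, 0], "travel": [0, 0, -0.6], "claw": 0}, {"rot": [0, 0, 0], "travel": [0, 0, -0.8], "claw": 0}, {"rot": [0, 0, 0], "travel": [0, 0, -0.8], "claw": 0}, {"rot": [0, 0, 0], "travel": [0, 0, -0.8], "claw": 0}, {"rot": [0, 0, 0], "travel": [0, 0, -0.8], "claw": 0}, {"rot": [0, 0, 0], "travel": [0, 0, -0.4], "claw": 0}, {"rot": [0, 0, 0], "travel": [-0.5, 0, 0], "claw": 0}, {"rot": [0, 0, 0], "travel": [-0.5, 0, 0], "claw": 0}, {"rot": [0, 0, 0], "travel": [0, 0, 0], "claw": 0}]}}

```text
time_s: 17.3
tcp_pos: [0.543, -0.0075, 0.1908]
ee_rot: [-2.898, 1.211, 0.005]
contact_force: [-0.2, 0.6, 0.2]
finger_gap: -0.004
grasp_force: 0.0
```

>>> {"method": "carry_out", "body": {"rows": [{"rot": [0, 0, 0], "travel": [0, 0, 0], "claw": 0}, {"rot": [0, 0, 0], "travel": [0, 0, 0], "claw": 0}, {"rot": [0, 0, 0], "travel": [0, 0, 0], "claw": 0}]}}

```text
time_s: 17.55
tcp_pos: [0.5452, -0.0096, 0.1907]
ee_rot: [2.897, -1.213, -0.002]
contact_force: [-0.2, -1.0, -0.2]
finger_gap: 0.003
grasp_force: 0.0
```

```bash
python3 - <<'E'
from look import *
o=look("w15");tool();bar2(*o)
E
```

```text
t 17.55 tcp [ 0.5452 -0.0096  0.1907] yaw -45.45 zax [-0.001 -0.    -1.   ] F [-0.15 -1.03 -0.22] gap 0.0031691066443653116 q6 2.217883211082322
axis in tool mm 51.4 37.4 push dir ang beta 44.5
bar n 538 size [35.5 10. ] edge ang 30.9 centre ang 30.7
```

View pics/w15.png

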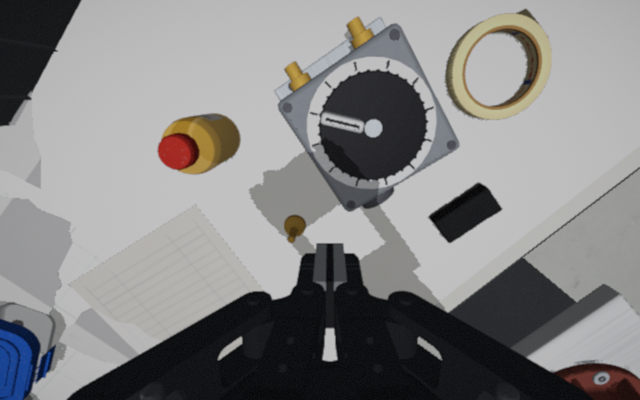

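The image shows the bar at (343,123) in the fourth position, and the hand is clear above. The bottle (200,145), stamp (293,227), tape (500,65) and block (465,212) are all standing. Handing in.

```bash
python3 -c "
from station import finish_job
print(finish_job())"
```

```text
the job is handed in; nothing more can be done
None
```

The dial is four clicks clockwise from where it started and resting in the fourth click (about 120° by the wrist camera); the hand is clear, the stamp, bottle, tape roll and sanding block were not touched, and the job was handed in at about 17.6 s.

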